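# Index the assembly turret to the check station

### The arm

A 6-joint arm with a two-finger parallel gripper is mounted at the origin on the work surface. World frame = base frame: x ahead of the robot, y to its left, z up, the work surface at z = 0. Lengths are in mm, angles in rad, forces in N, time in s.
With the tool pointing down it reaches from about 350 to 875 mm from the base axis. Payload 4.2 kg.
Tool frame: the origin (TCP) lies at the very end of the fingers, on their centre line; the grasp point (between the pads) lies 19 mm behind it; z points along the fingers, y is the line along which they close (so a half turn about z gives the same grasp; the last joint's range is limited). The gripper opens to 85 mm and grips with 20 to 120 N. Pads are 22 mm wide; open, the fingers measure 114 mm over their backs; the gripper's body (76 mm by 85 mm) begins 54 mm behind the grasp point. The pads swing forward as they close: fully open they stand 13 mm farther back than shut.
Start: joints at [-1.01, 0.385, 0.008, 0, -1.194, -0.259], TCP at [185.79, -596.725, 231.312] pointing down, gripper open.
Joint ranges: [-3.14, 3.14], [-1.21, 2.06], [-1.07, 1.41], [-3.16, 2.05], [-2.99, -0.16], [-3.1, 3.1]. Speed limits (rad/s): [2.79, 2.79, 3.14, 3.14, 3.14, 3.14].

### API

Orientations are given as a unit quaternion [x, y, z, w].
In Python, from bench import read_state, get_image, camera_model, job_done gives the robot as it stands.
- The arm moves only by the shell command python3 -m handwheel 'ROWS'. ROWS is JSON, a list of rows, each a list of 7 numbers: the shift along the tool's x, y, z in m, then the turn, a rotation vector about the tool's x, y, z in rad, then the gripper's target within -1 to 1 (fully open at 1, half-way at 0, shut at -1). In form: [[dx, dy, dz, wx, wy, wz, jaw], ...]. A call has 1 to 10 rows; each row is the pose to reach, as a shift and turn from the pose commanded when the call began, along the tool's axes at that moment; what a row does not reach only later rows make up. A row lasts 1/8 s, in which the tool goes at most 62.5 mm and 10.7 degrees, less where a joint would pass 70% of its speed; a pose out of reach is approached as far as the arm can. A call with a gripper value outside its range is refused whole. The fingers move at their own pace and stop on an object; the grip force is fixed at half the most. Time passes only in rows, so rows that repeat a pose let the fingers close. It gives the time, the measured TCP pose, the force, the opening and the grip force at its end, in the units of the state.
- read_state(): the state, without advancing time (a new reading comes with each control period).
- get_image(name): name is "side" or "top" or "wrist"; returns (picture, depth): 400x640x3 uint8, blue, green, red; 400x640 float32, mm along the optical axis (not along the pixel's ray), 0 where there is no reading.
- camera_model(name): a dict with "K" (3x3 intrinsics, pixels), "dist" ([k1, k2, p1, p2, k3] as OpenCV has them; the pictures are not rectified), "rvec" (rotation vector, rad) and "tvec" (3), from world to camera coordinates, as OpenCV has them; the wrist camera has in their place "hand_eye" (4x4, takes a point from camera to tool coordinates, whose origin is the TCP and whose axes are the flange's). Camera axes: x right, y down, z forward; pixel columns grow to the right and rows downward; lengths in mm; the calibration is good to about 2 mm. A picture is of the moment at which its call begins: read the wrist's pose just before it. camera_model takes no time and is no camera call.
- job_done(): hands the job in; it is judged then, once.
The state is a dict: "clock": time; "joints": joint angles; "joint_vel": joint speeds; "joint_efforts": joint torques, N m; "position": TCP position; "ee_rot": TCP orientation; "contact_force": force on the tool from outside, world axes, zero at the start; "wrist_torque": the same for the moment, N m; "gripper_width": finger opening in mm; "grasp_force": force on a finger pad.
Only numpy, scipy, OpenCV 4.12 (cv2) and the standard library are available. Lean on these libraries where they do the work, as an engineer would, in place of code of your own. Each camera call takes 0.05 s, during which the arm holds its last target. There are 200 camera calls.

### The job

Pull the yellow ring of the assembly turret up until its pin is clear of the index plate, swing the turret so that the white ceramic part it carries stands beside the column with the green cap, and let the pin spring fully home in the notch of the blue plate there, then let go. The notch may have been set a little to either side, so ease the pin onto the plate and feel for the notch with it, never forcing the pin hard against a plate or a notch wall. Keep the part standing in its nest and leave the loose things around the fixture where they are.

Things in the scene. Friction and masses are not known exactly. Their poses are not given: they have to be found in the camera images.
- fixture: Fixed index fixture: aluminium base plate 280 x 250 mm on feet, its top 34 mm above the bench. Origin on the bench under the turret's vertical pivot; x axis from the pivot to where the part stands at the start, away from the yellow ring. All its notches are radial slots 12 mm wide, 80 to 135 mm from the pivot, open to the outside.
- home_notch (a point): Point in the home notch, 100 mm from the pivot, level with the top (50 mm) of the dark home plate, which reaches 23 degrees to either side. Left and right, partly slid under it, lies a blue plate (top 48.5 mm above the bench) with one notch, set anew each time 0.75 to 1.15 rad from home as seen from the pivot; these are not tracked but show from above.
- turret (a joint): Angle of the turret in rad, 0 at the start (home notch), growing anticlockwise from above, stops at -1.3 and 1.3. The turret is a level aluminium bar 58 to 68 mm above the bench: at one end, 100 mm from the pivot, the plunger with the yellow ring, at the other end, 100 mm out, the nest with the part. About 0.08 N m of friction; stays where it is left.
- plunger (a joint): How far the plunger is pulled up, in m: 0 fully home, stop at 0.020. Its spring pulls it down with about 6 N at 0 and 10 N at 0.020. It must be above 0.014 to leave the home notch; resting on a blue plate it reads about 0.0125.
- ring_grip (a point): Centre of the top bar of the yellow pull ring, 122 mm above the bench with the plunger home. The ring is a flat upright frame, radial to the pivot: top bar 44 mm long (radially), 10 mm thick (along the swing), 16 mm tall; below it a window 19 mm tall, then a stem into a brass bush (top 80 mm above the bench). Grip it from above across the 10 mm.
- pin: Steel pin of 9 mm diameter with a flat tip under the plunger, moving with it, 100 mm from the pivot. When home its tip is 36 mm above the bench. Its origin lies on the pin's axis, on the bench level when home.
- nest (a point): Centre of the floor of the round nest at the far end of the turret, 68 mm above the bench; its white rim is 12 mm tall and 58 mm wide inside.
- part: Loose white ceramic part with steel flanges and a copper stem, 54 mm wide, 68 mm tall, about 0.25 kg, standing in the nest. Origin at the centre of its underside, z axis up along it.
- check_post: Fixed white column with a GREEN cap, 102 mm tall, 48 mm wide at the foot: the check station. It stands 200 mm from the pivot, 0.95 rad to one side of the fixture's x axis (+y or -y side of the fixture, this changes). Origin at the centre of its foot.
- park_post: The same column with a RED cap on the other side: not the wanted station. Origin at the centre of its foot.
- spare: Bystander: a loose ceramic part like the one in the nest, standing on the bench. Origin at the centre of its underside.
- brass_tube: Bystander: brass bar 28 mm wide, 75 mm tall, standing loose on the bench. Origin at the centre of its underside.

How it is judged:
By the outcome, as a careful person would: the job done as asked, in the order asked, and still so for the second after the job is handed in, with the robot touching nothing.
It also fails if it takes over 56 s, if anything falls off the work surface, if the arm or the gripper's body presses on something with over 40 N, if the wrist force passes 120 N, or if a joint passes its speed limit or range.

## Working session

There is one attempt and no reset: what is moved stays moved. The work goes in short steps, Python scripts to look and compute and a shell command to move; the robot and the scene stay as the last step left them, time stands still between calls to the robot, and variables do not carry over. Pictures are saved under pics/ and viewed, at most 10 in all, crops included, and the job is handed in when it is done.

```bash
mkdir -p pics
cat > h.py <<'E'
import numpy as np, cv2
from scipy.spatial.transform import Rotation as R
from bench import *
def pix2w(name,u,v,z=None,d=None,st=None):
    m=camera_model(name);K=np.array(m["K"],float);D=np.array(m["dist"],float)
    p=cv2.undistortPoints(np.array([[[u,v]]],float),K,D)[0,0];r=np.array([p[0],p[1],1.])
    if name=="wrist":
        H=np.array(m["hand_eye"]);Rt=R.from_quat(st["ee_rot"]).as_matrix()
        A=Rt@H[:3,:3];c=Rt@H[:3,3]+np.array(st["position"])
    else:
        Rc=cv2.Rodrigues(np.array(m["rvec"],float))[0];A=Rc.T;c=-Rc.T@np.array(m["tvec"],float).ravel()
    w=A@r
    return c+w*(d if d is not None else (z-c[2])/w[2])
E
python3 - <<'E'
from h import *
s=read_state();print(s)
for n in ("top","side"):
    im,d=get_image(n);cv2.imwrite(f"pics/{n}0.png",im);np.save(f"pics/{n}0.npy",d)
E
```

```text
{'clock': 0.0, 'joints': array([-1.01037807e+00,  3.85535366e-01,  6.62686408e-03, -4.86326543e-04,
       -1.19400695e+00, -2.58612853e-01]), 'joint_vel': array([-6.21242121e-05,  1.34077685e-03,  5.26891890e-04,  1.52398354e-04,
       -2.31140772e-04, -4.32648623e-04]), 'joint_efforts': array([ 9.12100804e-04, -3.92286801e+01,  1.88402778e+01,  4.18593898e+00,
       -4.72339714e-03, -1.14973213e-05]), 'position': array([ 185.62544887, -596.18448342,  230.23666673]), 'ee_rot': array([-1.50241861e-01,  9.88648678e-01,  1.06193914e-03, -2.14557289e-04]), 'contact_force': array([-0.27230607, -0.85406854,  0.59017999]), 'wrist_torque': array([-0.02072181,  0.00723373,  0.03838323]), 'grasp_force': 0.0, 'gripper_width': 85.32036008153842}
```

View pics/top0.png

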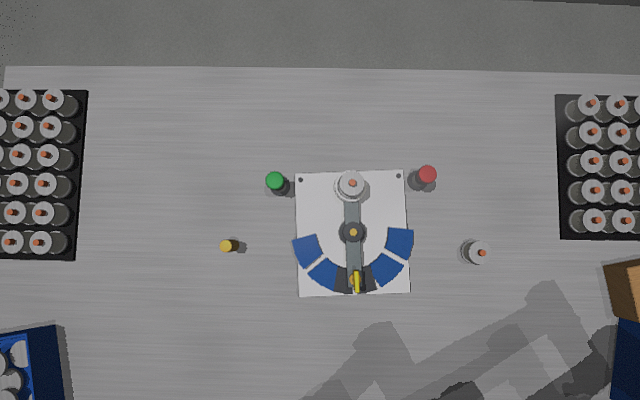

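The fixture is at about (353,232), with the ring at (356,281), the part at (352,183), the green cap at (275,181) and the red cap at (427,174). I'll enlarge this area.

Run:
```python
from h import *
im=cv2.imread("pics/top0.png");d=np.load("pics/top0.npy")
cv2.imwrite("pics/topc.png",cv2.resize(im[160:305,260:440],None,fx=4,fy=4,interpolation=cv2.INTER_CUBIC))
for n,u,v,z in [("pivot",353,232,None),("ring",356,281,122),("part",352,183,136),("green",275,181,102),("red",427,174,102),("tube",225,246,75),("spare",481,253,68)]:
    print(n,pix2w("top",u,v,d=d[v,u]).round(1), pix2w("top",u,v,z=z or 68).round(1))
```

```text
pivot [550.4 -25.1  88. ] [550.7 -26.3  68. ]
ring [452.6 -29.9 130.5] [451.6 -30.5 122. ]
part [648.7 -18.9 135.2] [648.5 -18.9 136. ]
green [654.6 142.  101.7] [654.6 142.  102. ]
red [ 675.6 -179.3  100.8] [ 675.4 -179.   102. ]
tube [515.  249.1  76.9] [515.  249.6  75. ]
spare [ 510.5 -304.3   66.9] [ 510.5 -303.9   68. ]
```

View pics/topc.png

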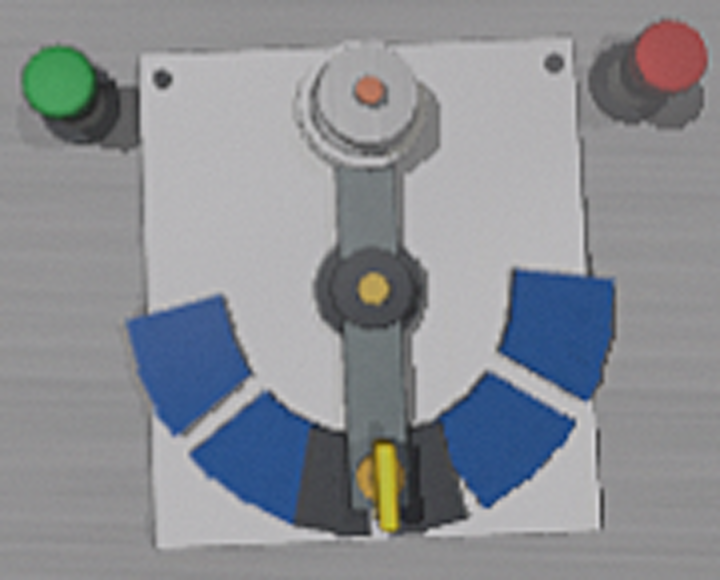

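```bash
cat >> h.py <<'E'
def delta(p,head,st):
    Rt=R.from_quat(st["ee_rot"]);T=R.from_euler('ZX',[head-np.pi/2,np.pi]).as_matrix()
    # tool z down, tool y axis at world angle 'head'
    y=np.array([np.cos(head),np.sin(head),0]);z=np.array([0,0,-1.]);T=np.stack([np.cross(y,z),y,z],1)
    return (Rt.inv().apply(np.array(p)-st["position"])/1000).round(4),(Rt.inv()*R.from_matrix(T)).as_rotvec().round(3)
E
python3 - <<'E'
from h import *
pv=np.array([550.5,-25.5]);yaw=.06
for u,v in [(580,410),(492,362),(200,435),(256,383)]:
    p=pix2w("top",260+u/4-.375,160+v/4-.375,z=48.5)[:2]-pv
    print(p.round(1),np.hypot(*p).round(1),(np.arctan2(-p[1],-p[0])-yaw).round(3))
print(delta([452,-31,230],np.pi/2+yaw,read_state()))
E
```

```text
[ -63.7 -116.8] 133.0 1.012
[-38.3 -68. ] 78.1 0.999
[-81.5  92.5] 123.3 -0.909
[-52.4  62.2] 81.3 -0.931
(array([-0.4223,  0.4606,  0.0012]), array([ 0.002, -0.   ,  0.242]))
```

```bash
python3 -m handwheel '[[-0.042,0.046,0,0,0,0.024,1],[-0.084,0.092,0,0,0,0.048,1],[-0.126,0.138,0,0,0,0.072,1],[-0.169,0.184,0,0,0,0.097,1],[-0.211,0.23,0,0,0,0.121,1],[-0.253,0.276,0,0,0,0.145,1],[-0.296,0.322,0,0,0,0.169,1],[-0.338,0.368,0,0,0,0.194,1],[-0.38,0.414,0,0,0,0.218,1],[-0.422,0.461,0,0,0,0.242,1]]'
python3 -m handwheel '[[0,0,0,0,0,0,1],[0,0,0,0,0,0,0.2],[0,0,0,0,0,0,0.2]]'
python3 - <<'E'
from h import *
s=read_state();im,d=get_image("wrist");cv2.imwrite("pics/w1.png",im);np.save("pics/w1.npy",d)
import pickle;pickle.dump(s,open("pics/w1.pkl","wb"));print(s["position"],s["contact_force"],s["gripper_width"],s["joints"])
E
```

```text
clock: 1.35
position: [451.7, -29.6, 231.3]
ee_rot: [-0.03, 1.0, 0.0, 0.0]
contact_force: [2.5, -2.0, 0.0]
gripper_width: 84.9
grasp_force: 0.0
clock: 1.72
position: [450.8, -32.6, 231.2]
ee_rot: [-0.029, 1.0, -0.0, -0.0]
contact_force: [0.6, -0.6, 0.3]
gripper_width: 52.3
grasp_force: 0.0
[450.81064676 -32.64167606 231.16116811] [ 0.59772074 -0.63751075  0.3137692 ] 52.28295752093104 [ 2.89030213e-01  8.63577659e-02 -3.92958300e-01 -7.93381685e-05
 -1.09207448e+00 -1.80151886e+00]
```

View pics/w1.png

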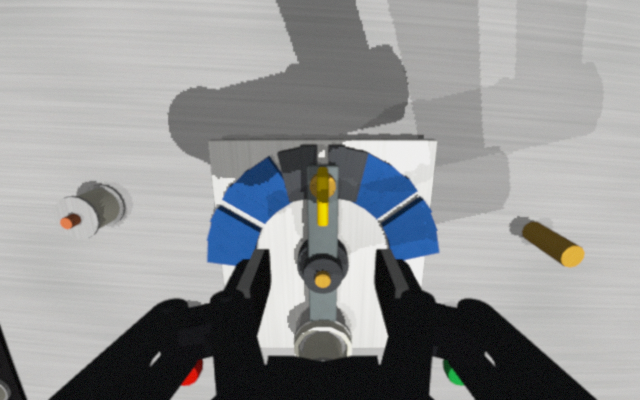

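The wrist view shows the ring bar at about (322,165–225), the bush at (322,187) and the pivot cap at (322,281). The target notch is at left, running from (220,205) to (258,227). I'll measure these.

Run:
```python
from h import *
import pickle
s=pickle.load(open("pics/w1.pkl","rb"));im=cv2.imread("pics/w1.png");d=np.load("pics/w1.npy")
hsv=cv2.cvtColor(im,cv2.COLOR_BGR2HSV)
m=(hsv[...,0]>22)&(hsv[...,0]<33)&(hsv[...,1]>180)&(hsv[...,2]>120);m[:150]=0;m[235:]=0;m[:,:300]=0;m[:,345:]=0
v,u=np.nonzero(m)
P=np.array([pix2w("wrist",a,b,d=d[b,a],st=s) for a,b in zip(u,v) if d[b,a]>0])
T=P[P[:,2]>124];print(len(P),len(T),T.mean(0).round(1),T.min(0).round(1),T.max(0).round(1))
print("pivotcap",pix2w("wrist",322,281,d=d[281,322],st=s).round(1))
pv=pix2w("wrist",322,281,z=88,st=s)[:2]
# notch: blue-gap scan on arc
for r in (90,100,110,120,128):
  for lo,hi in((.7,1.25),):
    row=[]
    for t in np.arange(lo,hi,.004):
        for yaw in (.06,):
            a=t+yaw;w=np.array([pv[0]-r*np.cos(a),pv[1]-r*np.sin(a),48.5])
            cm=camera_model("wrist");H=np.array(cm["hand_eye"]);Rt=R.from_quat(s["ee_rot"]).as_matrix()
            A=Rt@H[:3,:3];c=Rt@H[:3,3]+s["position"];q=A.T@(w-c)
            p=cv2.projectPoints(q.reshape(1,3),np.zeros(3),np.zeros(3),np.array(cm["K"],float),np.array(cm["dist"],float))[0].ravel()
            row.append((t,hsv[int(round(p[1])),int(round(p[0]))][1]))
    g=[t for t,b in row if b<120];print(r,round(min(g),3) if g else None,round(max(g),3) if g else None)
```

```text
384 384 [451.2 -32.5 129.4] [429.9 -37.4 126.4] [471.3 -27.7 131.7]
pivotcap [551.2 -27.1  88. ]
90 0.928 1.008
100 0.932 1.016
110 0.944 1.008
120 0.948 1.004
128 0.948 1.008
```

```bash
python3 -m handwheel '[[0,0,0.03,0,0,0,0.2],[0,0,0.06,0,0,0,0.2],[0,0,0.09,0,0,0,0.2],[0,0,0.11,0,0,0,0.2],[0,0,0.12,0,0,0,0.2],[0,0,0.128,0,0,0,0.2],[0,0,0.128,0,0,0,0.2]]'
python3 -m handwheel '[[0,0,0,0,0,0,-0.4],[0,0,0,0,0,0,-0.7],[0,0,0,0,0,0,-1],[0,0,0,0,0,0,-1],[0,0,0,0,0,0,-1],[0,0,0,0,0,0,-1]]'
```

```text
clock: 2.65
position: [451.4, -32.0, 103.3]
ee_rot: [-0.03, 1.0, -0.0, -0.0]
contact_force: [0.4, -0.2, -0.2]
gripper_width: 51.0
grasp_force: 0.0
clock: 3.4
position: [451.8, -31.8, 103.9]
ee_rot: [-0.03, 1.0, -0.0, 0.0]
contact_force: [-1.1, -2.1, 5.8]
gripper_width: 8.6
grasp_force: 59.8
```

```bash
python3 -m handwheel '[[0,0,-0.003,0,0,0,-1],[0,0,-0.006,0,0,0,-1],[0,0,-0.009,0,0,0,-1],[0,0,-0.012,0,0,0,-1],[0,0,-0.015,0,0,0,-1],[0,0,-0.017,0,0,0,-1],[0,0,-0.017,0,0,0,-1],[0,0,-0.017,0,0,0,-1]]'
python3 - <<'E'
from h import *
s=read_state();print(s["position"],s["ee_rot"])
pv=np.array([551.2,-27.]);
r=s["position"][:2]-pv;r0=np.hypot(*r);a0=np.arctan2(r[1],r[0]);print(r0,a0)
# rows: swing of 0.93 rad about the pivot in the current tool frame, 0.093 rad each
Rt=R.from_quat(s["ee_rot"])
for k in range(1,15):
    t=.0675*k;q=pv+100*np.array([np.cos(a0+t),np.sin(a0+t)])-pv-100*np.array([np.cos(a0),np.sin(a0)])
    print(k,(Rt.inv().apply([q[0],q[1],0])/1000).round(4),Rt.inv().apply([0,0,t]).round(4))
E
```

```text
clock: 4.4
position: [451.6, -31.6, 119.5]
ee_rot: [-0.03, 1.0, 0.0, 0.0]
contact_force: [5.1, -2.5, -10.3]
gripper_width: 8.5
grasp_force: 58.3
[451.59284403 -31.64668586 119.48497014] [-2.95931564e-02  9.99562013e-01  1.55900661e-04  5.35982835e-05]
99.7154812939043 -3.094976329162339
1 [-0.0001 -0.0067 -0.    ] [-0.      0.     -0.0675]
2 [-0.0007 -0.0135 -0.    ] [-0.     0.    -0.135]
3 [-0.0018 -0.0201 -0.    ] [-0.000e+00  1.000e-04 -2.025e-01]
4 [-0.0033 -0.0267 -0.    ] [-0.0e+00  1.0e-04 -2.7e-01]
5 [-0.0052 -0.0332 -0.    ] [-0.000e+00  1.000e-04 -3.375e-01]
6 [-0.0076 -0.0395 -0.    ] [-0.00e+00  1.00e-04 -4.05e-01]
7 [-0.0104 -0.0456 -0.    ] [-1.000e-04  1.000e-04 -4.725e-01]
8 [-0.0136 -0.0516 -0.    ] [-1.0e-04  2.0e-04 -5.4e-01]
9 [-0.0172 -0.0573 -0.    ] [-1.000e-04  2.000e-04 -6.075e-01]
10 [-0.0211 -0.0628 -0.    ] [-1.00e-04  2.00e-04 -6.75e-01]
11 [-0.0255 -0.0679 -0.    ] [-1.000e-04  2.000e-04 -7.425e-01]
12 [-0.0301 -0.0728 -0.    ] [-1.0e-04  2.0e-04 -8.1e-01]
13 [-0.0351 -0.0774 -0.    ] [-1.000e-04  3.000e-04 -8.775e-01]
14 [-0.0404 -0.0816 -0.    ] [-1.00e-04  3.00e-04 -9.45e-01]
```

```bash
python3 -m handwheel '[[0,0,-0.001,0,0,0,-1],[0,0,-0.0015,0,0,0,-1],[0,-0.0034,-0.0015,0,0,-0.034,-1]]'; python3 -m handwheel '[[-0.0001,-0.0067,0,0,0,-0.0675,-1],[-0.0007,-0.0135,0,0,0,-0.135,-1],[-0.0018,-0.0201,0,0,0,-0.2025,-1]]'
```

```text
clock: 4.78
position: [451.8, -34.9, 120.9]
ee_rot: [-0.047, 0.999, 0.0, 0.0]
contact_force: [5.3, -2.0, -10.3]
gripper_width: 8.9
grasp_force: 58.3
clock: 5.15
position: [455.5, -54.8, 120.8]
ee_rot: [-0.148, 0.989, 0.0, 0.0]
contact_force: [4.5, -1.8, -10.6]
gripper_width: 8.7
grasp_force: 58.4
```

```bash
python3 -m handwheel '[[-0.0001,-0.0067,0,0,0,-0.0675,-1],[-0.0007,-0.0135,0,0,0,-0.135,-1],[-0.0018,-0.0201,0,0,0,-0.2025,-1],[-0.0033,-0.0267,0,0,0,-0.27,-1],[-0.0052,-0.0332,0,0,0,-0.3375,-1],[-0.0076,-0.0395,0,0,0,-0.405,-1],[-0.0104,-0.0456,0,0,0,-0.4725,-1],[-0.0136,-0.0516,0,0,0,-0.54,-1],[-0.0172,-0.0573,0,0,0,-0.6075,-1],[-0.0211,-0.0628,0,0,0,-0.675,-1]]'
python3 -m handwheel '[[0,0,0,0,0,0,-1],[0,0,0,0,0,0,-1]]'
python3 - <<'E'
from h import *
s=read_state();print(s["position"],s["contact_force"],s["wrist_torque"])
r=s["position"][:2]-np.array([551.2,-27.]);print(np.hypot(*r),np.arctan2(-r[1],-r[0])-.054)
im,d=get_image("wrist");cv2.imwrite("pics/w2.png",cv2.resize(im[100:300,160:480],None,fx=2.5,fy=2.5,interpolation=cv2.INTER_CUBIC))
im,d=get_image("top");cv2.imwrite("pics/t2.png",cv2.resize(im[150:300,260:440],None,fx=4,fy=4,interpolation=cv2.INTER_CUBIC))
E
```

```text
clock: 6.4
position: [493.9, -108.6, 120.4]
ee_rot: [-0.467, 0.884, 0.001, 0.0]
contact_force: [4.8, -1.1, -10.1]
gripper_width: 9.2
grasp_force: 58.7
clock: 6.65
position: [494.0, -108.6, 120.7]
ee_rot: [-0.466, 0.885, 0.0, 0.0]
contact_force: [4.9, -1.3, -10.9]
gripper_width: 8.9
grasp_force: 58.6
[ 493.96941451 -108.6264372   120.67624809] [  4.92891976  -1.27502368 -10.90265758] [-0.60882544 -1.40307363 -0.47241192]
99.69059717388343 0.9053136768494942
```

View pics/w2.png

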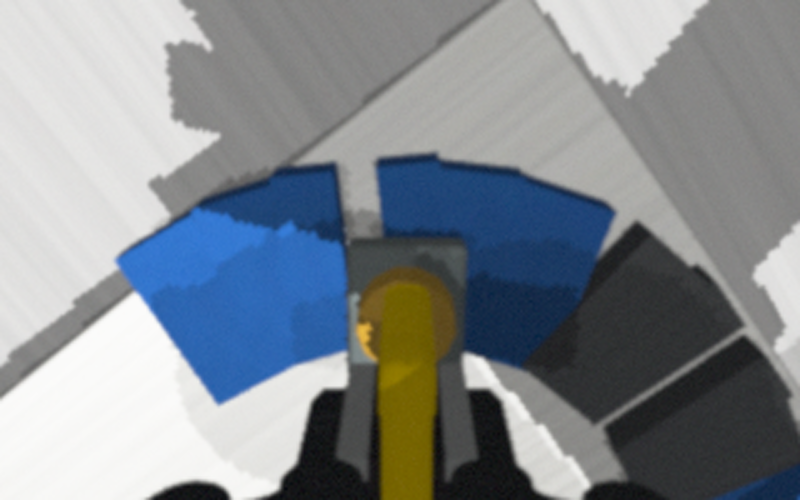

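The notch shows left of the bar end, with edges at crop (345–383, 237) and (337–378, 163). The bar end spans 347–467 at row 240. I'll compute how much farther to swing.

Run:
```python
from h import *
s=read_state();f=lambda x,y,z:pix2w("wrist",160+x/2.5-.3,100+y/2.5-.3,z=z,st=s)[:2]
pv=np.array([551.2,-27.])
for n,a in dict(nL=(344,230,48.5),nR=(382,230,48.5),nLo=(336,168,48.5),nRo=(377,165,48.5),bL=(347,242,68),bR=(467,242,68),bush=(407,290,80),home1=(600,424,50),home2=(745,335,50)).items():
    p=f(*a);r=p-pv;print(n,p.round(1),np.hypot(*r).round(1),np.arctan2(-r[1],-r[0]).round(4)-.054)
```

```text
nL [ 498.2 -132.2] 117.8 1.0502
nR [ 489.3 -126. ] 116.8 0.9579
nLo [ 489.5 -148.1] 135.9 1.0456999999999999
nRo [ 479.6 -142.3] 135.7 0.9612
bL [ 494.9 -132.9] 119.9 1.0283
bR [ 469.1 -115.2] 120.5 0.7668999999999999
bush [ 487.  -116.7] 110.3 0.8957999999999999
home1 [469.1 -37. ] 82.7 0.06670000000000001
home2 [418.  -38.3] 133.6 0.030500000000000006
```

```bash
python3 -m handwheel '[[0,-0.0025,0,0,0,-0.025,-1],[-0.0001,-0.005,0,0,0,-0.05,-1],[-0.0001,-0.005,0.001,0,0,-0.05,-1],[-0.0001,-0.005,0.002,0,0,-0.05,-1],[-0.0001,-0.005,0.003,0,0,-0.05,-1],[-0.0001,-0.005,0.003,0,0,-0.05,-1]]'
python3 -m handwheel '[[0,0,0.0005,0,0,0,-1],[0,0,0.0005,0,0,0,-1]]'
python3 -m handwheel '[[0,0,0.0005,0,0,0,-1],[0,0,0.0005,0,0,0,-1]]'
```

```text
clock: 7.5
position: [498.4, -111.6, 118.7]
ee_rot: [-0.489, 0.872, -0.0, 0.0]
contact_force: [4.4, -2.2, -10.2]
gripper_width: 9.0
grasp_force: 58.7
clock: 7.75
position: [498.4, -111.6, 118.3]
ee_rot: [-0.489, 0.872, -0.0, 0.0]
contact_force: [4.8, -1.6, -10.8]
gripper_width: 9.1
grasp_force: 58.7
clock: 8.0
position: [498.4, -111.6, 117.8]
ee_rot: [-0.489, 0.872, -0.0, 0.0]
contact_force: [5.8, -1.7, -9.9]
gripper_width: 8.7
grasp_force: 58.7
```

```bash
for i in 1 ; do python3 -m handwheel '[[0,0,0.0005,0,0,0,-1],[0,0,0.0005,0,0,0,-1]]';  done | egrep 'pos|cont'
python3 -m handwheel '[[0,0,0.0005,0,0,0,-1],[0,0,0.0005,0,0,0,-1]]'| egrep 'pos|cont'
python3 -m handwheel '[[0,0,0.0005,0,0,0,-1],[0,0,0.0005,0,0,0,-1]]'| egrep 'pos|cont'
```

```text
position: [498.4, -111.6, 117.3]
contact_force: [5.1, -1.0, -8.7]
position: [498.4, -111.6, 116.8]
contact_force: [5.1, -1.7, -9.5]
position: [498.4, -111.6, 116.6]
contact_force: [4.2, -1.1, -7.6]
```

```bash
python3 -m handwheel '[[0,0,0.0005,0,0,0,-1],[0,0,0.0005,0,0,0,-1]]'| egrep 'pos|cont'
python3 -m handwheel '[[0,0,0.0005,0,0,0,-1],[0,0,0.0005,0,0,0,-1]]'| egrep 'pos|cont'
```

```text
position: [498.4, -111.6, 116.4]
contact_force: [3.8, -0.8, -3.9]
position: [498.5, -111.6, 116.3]
contact_force: [2.6, -0.2, 1.9]
```

```bash
python3 -m handwheel '[[0,0,-0.0003,0,0,0,-1],[0,-0.001,-0.0003,0,0,-0.01,-1],[0,-0.001,-0.0003,0,0,-0.01,-1]]'| egrep 'pos|cont'
python3 -m handwheel '[[0,-0.001,0,0,0,-0.01,-1],[0,-0.001,0,0,0,-0.01,-1]]'| egrep 'pos|cont'
python3 -m handwheel '[[0,-0.001,0,0,0,-0.01,-1],[0,-0.001,0,0,0,-0.01,-1]]'| egrep 'pos|cont'
```

```text
position: [498.6, -111.8, 116.2]
contact_force: [0.1, 2.3, 5.5]
position: [499.1, -112.1, 116.1]
contact_force: [-0.2, 2.1, 4.8]
position: [499.8, -112.6, 116.0]
contact_force: [-1.5, 2.6, 5.2]
```

```bash
python3 -m handwheel '[[0,0,-0.0006,0,0,0,-1],[0,0,-0.0006,0,0,0,-1]]'| egrep 'pos|cont'
python3 -m handwheel '[[0,-0.001,0,0,0,-0.01,-1],[0,-0.001,0,0,0,-0.01,-1]]'| egrep 'pos|cont'
python3 -m handwheel '[[0,-0.001,0,0,0,-0.01,-1],[0,-0.001,0,0,0,-0.01,-1]]'| egrep 'pos|cont'
```

```text
position: [500.2, -112.8, 116.0]
contact_force: [0.4, 2.6, 2.2]
position: [501.9, -113.8, 115.2]
contact_force: [5.7, -0.7, -9.2]
position: [502.6, -114.2, 114.7]
contact_force: [4.8, -0.2, -8.4]
```

The spring load is back on the tool and the pin has dipped below the plate top, so it has found the notch. I'll lower gently.

```bash
python3 -m handwheel '[[0,0,0.001,0,0,0,-1],[0,0,0.001,0,0,0,-1]]'| egrep 'pos|cont'
python3 -m handwheel '[[0,0,0.001,0,0,0,-1],[0,0,0.002,0,0,0,-1],[0,0,0.002,0,0,0,-1]]'| egrep 'pos|cont'
python3 - <<'E'
from h import *
s=read_state();r=s["position"][:2]-np.array([551.2,-27.]);print(np.hypot(*r),np.arctan2(-r[1],-r[0])-.054,s["wrist_torque"])
E
```

```text
position: [502.6, -114.2, 113.7]
contact_force: [4.9, 1.0, -8.4]
position: [502.6, -114.2, 111.8]
contact_force: [5.5, 0.4, -7.1]
99.83464441842507 1.0081091788693244 [ 0.09958991 -1.4778883  -0.41408721]
```

```bash
python3 -m handwheel '[[0,0,0.001,0,0,0,-1],[0,0,0.002,0,0,0,-1],[0,0,0.003,0,0,0,-1],[0,0,0.004,0,0,0,-1],[0,0,0.005,0,0,0,-1],[0,0,0.006,0,0,0,-1],[0,0,0.006,0,0,0,-1]]'| egrep 'pos|cont'
python3 -m handwheel '[[0,0,0.001,0,0,0,-1],[0,0,0.001,0,0,0,-1]]'| egrep 'pos|cont'
```

```text
position: [502.6, -114.2, 106.8]
contact_force: [6.0, -0.2, -7.4]
position: [502.6, -114.2, 106.0]
contact_force: [5.9, -0.9, -7.3]
```

```bash
python3 -m handwheel '[[0,0,0.001,0,0,0,-1],[0,0,0.001,0,0,0,-1]]'| egrep 'pos|cont'
python3 -m handwheel '[[0,0,0.0007,0,0,0,-1],[0,0,0.0007,0,0,0,-1]]'| egrep 'pos|cont'
python3 -m handwheel '[[0,0,0,0,0,0,-0.6],[0,0,0,0,0,0,-0.3],[0,0,0,0,0,0,0],[0,0,0,0,0,0,0.2],[0,0,0,0,0,0,0.2]]'
python3 - <<'E'
from h import *
s=read_state();im,d=get_image("wrist");cv2.imwrite("pics/w3.png",cv2.resize(im[100:300,160:480],None,fx=2.5,fy=2.5,interpolation=cv2.INTER_CUBIC))
E
```

```text
position: [502.6, -114.2, 105.1]
contact_force: [5.1, -0.9, -6.6]
position: [502.6, -114.2, 104.4]
contact_force: [5.5, -0.3, -6.6]
clock: 13.75
position: [502.2, -114.1, 104.6]
ee_rot: [-0.51, 0.86, 0.0, -0.0]
contact_force: [0.4, 0.5, -0.4]
gripper_width: 51.2
grasp_force: 0.0
```

View pics/w3.png

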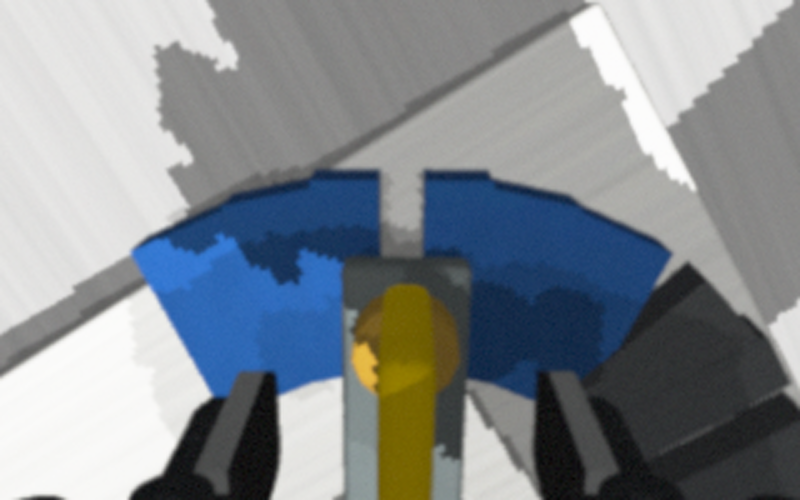

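The notch at crop (403,215) is in line with the bar end and the ring at (405,300), and the jaws are clear. Now I'll retreat upward and check the height of the ring.

```bash
python3 -m handwheel '[[0,0,-0.015,0,0,0,0.2],[0,0,-0.04,0,0,0,0.2],[0,0,-0.08,0,0,0,0.2],[0,0,-0.127,0,0,0,0.2],[0,0,-0.127,0,0,0,0.2],[0,0,-0.127,0,0,0,0.2]]'
python3 - <<'E'
from h import *
s=read_state();im,d=get_image("wrist")
cv2.imwrite("pics/w4.png",im);np.save("pics/w4.npy",d)
hsv=cv2.cvtColor(im,cv2.COLOR_BGR2HSV)
m=(hsv[...,0]>22)&(hsv[...,0]<33)&(hsv[...,1]>180)&(hsv[...,2]>120);m[:150]=0;m[235:]=0;m[:,:295]=0;m[:,345:]=0
v,u=np.nonzero(m)
P=np.array([pix2w("wrist",a,b,d=d[b,a],st=s) for a,b in zip(u,v) if d[b,a]>0]);T=P[P[:,2]>115]
print(len(P),T.mean(0).round(1),np.median(P[:,2]))
im,d=get_image("top");cv2.imwrite("pics/t4.png",cv2.resize(im[150:300,190:500],None,fx=2.5,fy=2.5,interpolation=cv2.INTER_CUBIC))
E
```

```text
clock: 14.55
position: [501.9, -114.0, 231.8]
ee_rot: [-0.51, 0.86, 0.0, 0.0]
contact_force: [-0.3, 0.1, -0.6]
gripper_width: 51.1
grasp_force: 0.0
508 [ 500.7 -115.5  129.4] 129.4390541284913
```

View pics/t4.png

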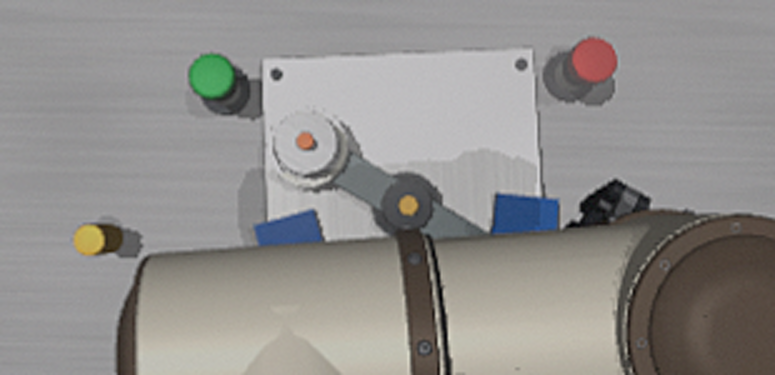

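The ring top reads 129.4 mm, the same as at the start, so the plunger is fully home. The part stands upright in its nest at (306,141), beside the green cap at (212,76), and the tube and posts haven't moved.

```bash
python3 -c "from bench import job_done; print(job_done())"
```

```text
the job is handed in; nothing more can be done
None
```

The job is handed in: the turret is indexed at the green-capped column with the pin home in the blue plate's notch, the part is upright in its nest, the ring is released, and about 15 s of the 56 s were used.

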